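Pass the paint tray under the low scaffold rail

ROBOT

A 6-joint arm with a two-finger parallel gripper is mounted at the origin on the work surface. World frame = base frame: x ahead of the robot, y to its left, z up, the work surface at z = 0. Lengths are in m, angles in rad, forces in N, time in s.
With the tool pointing down it reaches from about 0.2 to 0.875 m from the base axis. Payload 3.4 kg.
Tool frame: the origin (TCP) lies between the finger pads; the fingertips stand 25 mm ahead of it and the grasp point (between the pads) lies 6 mm ahead of it (r.nose_length is the z of the fingertips in the tool frame, in m); z points along the fingers, x is the direction in which the jaws open and shut, and the axes are right-handed (so a half turn about z gives the same grasp; the last joint's range is limited). The gripper opens to 94 mm and grips with 3 to 60 N. Pads are 16 mm wide; open, the fingers measure 119 mm over their backs; the gripper's body (75 mm by 177 mm) begins 78 mm behind the grasp point.
Start: joints at [-1.35, 0.276, 1.505, -0, 1.361, -0.121], TCP at [0.193, -0.542, 0.23] pointing down, gripper open.
Joint ranges: [-2.89, 2.89], [-0.75, 2.08], [0.22, 2.7], [-1.18, 4.32], [0.11, 2.71], [-2.7, 2.7]. Speed limits (rad/s): [2.57, 2.57, 3.14, 3.14, 3.14, 3.14].

INTERFACE

Orientations are given as a unit quaternion [w, x, y, z].
In Python, from plant import r, gripper_to, inverse_kinematics, vision, models, telemetry gives the robot as it stands. Calls block until the motion is done:
- r.move_to(position, orientation): joint-space move of the TCP to a pose.
- r.move_l(position, rot=None, vel=0.15, guard=None): straight line of the TCP; rot=None keeps the orientation; vel is the mean speed in m/s. With guard (N) it stops when the force on the tool has changed by that much, and returns True; else False.
- r.movej(angles): joint-space move.
- gripper_to(opening, f_grip=None): finger opening in m; f_grip is the grip in N (None keeps the last); returns when the fingers have stopped.
- r.hold(seconds).
- inverse_kinematics(position, orientation): joint angles nearest the present ones, or None.
- vision.snapshot(name): name is "scene" or "top"; returns the picture (400x640x3 uint8, red, green, blue); there is no depth.
- vision.get_calibration(name): a dict with "fx", "fy", "cx", "cy" (pixels), "D" ([k1, k2, p1, p2, k3] as OpenCV has them; the pictures are not rectified), "position" and "orientation" of the camera in the world. Camera axes: x right, y down, z forward; pixel columns grow to the right and rows downward; lengths in m; the calibration is good to about 2 mm. A picture is of the moment at which its call begins. get_calibration takes no time and is no camera call.
A pose or a line that the arm cannot do raises r.PlanningError and nothing moves.
- r.sign_off(): hands the job in, once; it reports no verdict.
Trained networks look in the newest picture that a camera, given by its name, has taken for a name from the list of things; names that differ only in an ending like _2 or _b are one class to them, and where a whole thing is asked for, a point or a joint stands for the part that bears it (a point fixed in the world has none). Each returns a list of dicts, best first, with "score" (0 to 1); they miss things now and then, are a little off and sometimes report something else, mostly with a low value. They report only what shows in the picture. A call takes as long as a camera call. They do not tell look-alikes from the thing itself.
- models.boxes_of(thing, camera): "at" ([x, y, z] in m, in world coordinates, good to about 4 mm: the middle of the surface that is visible of it).
- models.regions_of(thing, camera): "pixels" (400x640 bool, what is visible of it).
- models.mark_of(thing, camera): "at" ([x, y, z] in m, in world coordinates, good to about 4 mm: a listed point, or the origin of a listed thing).
Readings, each from a call of its own:
- telemetry.current_t(): time.
- telemetry.current_joints(): joint angles.
- telemetry.current_dq(): joint speeds.
- telemetry.current_joint_efforts(): joint torques, N m.
- telemetry.current_ee_pos(): TCP position.
- telemetry.current_tool_rot(): TCP orientation.
- telemetry.current_wrist_force(): force on the tool from outside, world axes, zero at the start.
- telemetry.current_torque(): the same for the moment, N m.
- telemetry.current_opening(): finger opening in m.
Only numpy, scipy, OpenCV 4.12 (cv2) and the standard library are available. Lean on these libraries where they do the work, as an engineer would, in place of code of your own. Each camera call takes 0.05 s, during which the arm holds its last target.

TASK

Slide the paint tray along the deck, through the gap under the low scaffold rail, until all of it stands on the robot's left-hand side of the rail, a good two centimetres or more clear of it, flat on the deck and let go. Keep the tray down on the deck all the way (it may not be lifted over or carried round the rail) and do not disturb the other things on the deck. The gripper does not fit under the rail: push the tray part of the way, let go, and draw it out from the other side.

Things in the scene. Friction and masses are not known exactly. Their poses are not given: they have to be found in the camera images.
- tray: Loose open blue plastic paint tray, 200 mm long (y), 120 wide (x), 48 high, 0.2-0.45 kg, empty. Origin: centre of underside, z up. Rim 12 mm wide, 10 mm tall all round the top, on 6 mm walls; either end rim can be pinched from above. Inner floor 4 mm up at the -y half, ramp to 18 mm at the +y end. Starts right (-y) of the rail, +y end towards the gap, within 0.25 rad of the hoop's y axis.
- deep_rim (a point): Middle of the top of the tray's end rim at the tray's own -y end (deep end), at the centre of the 12 mm rim width, 48 mm above the tray's underside, 94 mm from the tray's centre.
- shallow_rim (a point): The same point on the tray's other end rim, at its +y end (ramped, shallow end).
- hoop: Fixed low hoop of grey scaffold tube: posts 48, rail 34 mm thick. Origin: on the deck, mid-gap; x along the rail (away from the robot), y the way through (to the robot's left), yaw within 0.17 rad. Rail 340 mm long, underside 66, top 100 mm up, +-17 mm in y. Posts at x = +-108 mm, 139 mm tall, feet 64 mm across: gap 152 mm wide. Clamps at the posts, +-31 mm in y, bolts to y = 52 mm, at rail height.
- paint_can: Bystander, leave alone: closed round paint can, 90 mm across, 120 mm tall; origin under its centre.
- kettle: Bystander, leave alone: open round blue plastic paint pot, about 96 mm across, 100 mm tall; origin under its centre.
- brush: Bystander, leave alone: flat paint brush about 200 mm long, lying along its x axis.
- tape: Bystander, leave alone: roll of masking tape lying flat, 100 mm across, 30 mm tall; origin under its centre.
- roller: Bystander, leave alone: small paint roller lying flat, grey sleeve 100 mm long and 44 mm thick (origin under its middle, sleeve along x), handle towards its +y, 185 mm.
- sanding_block: Bystander, leave alone: cork sanding block 110 x 65 x 35 mm; origin under its centre.
Things that resemble listed ones, but are neither listed nor needed, are in the scene too. What is shaped like the tray but yellow is not meant.

How it is judged:
By the outcome, as a careful person would: the job done as asked, in the order asked, and still so for the second after the job is handed in, with the robot touching nothing.
It also fails if it takes over 50 s, if anything falls off the work surface, if the arm or the gripper's body presses on something with over 40 N, if the wrist force passes 120 N, or if a joint passes its speed limit or range.

## Working session

There is one attempt and no reset: what is moved stays moved. The work goes in short steps, each a Python script; the robot and the scene stay as the last script left them, time stands still between calls to the robot, and variables do not carry over. Pictures are saved under pics/ and viewed, and the job is handed in when it is done.

```bash
mkdir -p pics; ls
python3 - <<'E'
from plant import r, gripper_to, inverse_kinematics, vision, models, telemetry
import cv2
for n in ("scene","top"):
    im=vision.snapshot(n); cv2.imwrite(f"pics/{n}0.png",im[:,:,::-1])
    c=vision.get_calibration(n); print(n,c)
    for t in ("tray","hoop","deep_rim","shallow_rim","paint_can","kettle","brush","tape","roller","sanding_block"):
        for d in models.mark_of(t,n)[:3]: print(n,t,[round(float(v),3) for v in d["at"]],round(d["score"],2))
print(telemetry.current_t(), telemetry.current_tool_rot())
E
```

```text
pics
scene {'fx': 498.83129143087496, 'fy': 498.83129143087496, 'cx': 325.8311650211588, 'cy': 190.0562799312959, 'D': array([-0.05592124,  0.        ,  0.        ,  0.        ,  0.        ]), 'position': array([ 1.33324771, -0.6811656 ,  0.83358492]), 'orientation': array([-0.4141415 ,  0.81386098,  0.36171974, -0.18781894])}
scene tray [0.516, -0.27, 0.001] 0.71
scene tray [0.27, -0.255, 0.002] 0.58
scene hoop [0.523, 0.007, 0.0] 0.59
scene shallow_rim [0.538, -0.18, 0.049] 0.96
scene shallow_rim [0.337, -0.324, 0.049] 0.55
scene paint_can [0.725, -0.107, 0.002] 0.89
scene paint_can [0.539, -0.182, 0.05] 0.5
scene paint_can [0.536, -0.485, -0.002] 0.27
scene kettle [0.72, 0.081, 0.002] 0.98
scene brush [0.535, -0.49, -0.002] 0.71
scene brush [0.52, 0.444, 0.004] 0.17
scene tape [0.37, 0.305, 0.0] 0.98
scene roller [0.701, -0.262, -0.002] 0.98
scene sanding_block [0.523, 0.444, 0.004] 0.59
scene sanding_block [0.726, -0.105, 0.001] 0.34
top {'fx': 391.72148096896086, 'fy': 391.72148096896086, 'cx': 314.0504380450575, 'cy': 205.74242327131424, 'D': array([-0.09731442,  0.        ,  0.        ,  0.        ,  0.        ]), 'position': array([0.4005912 , 0.04701981, 1.17551041]), 'orientation': array([-0.04243274,  0.71035127, -0.70107108,  0.04582439])}
top tray [0.267, -0.252, 0.001] 0.96
top tray [0.516, -0.268, 0.0] 0.9
top hoop [0.521, 0.008, -0.005] 0.89
top deep_rim [0.494, -0.359, 0.05] 0.89
top deep_rim [0.196, -0.195, 0.052] 0.68
top deep_rim [0.365, 0.308, 0.003] 0.56
top shallow_rim [0.335, -0.323, 0.046] 0.71
top shallow_rim [0.534, -0.175, 0.044] 0.6
top paint_can [0.727, -0.109, -0.004] 0.65
top paint_can [0.718, 0.086, 0.002] 0.21
top kettle [0.718, 0.087, 0.002] 0.73
top brush [0.533, -0.484, 0.0] 0.82
top tape [0.367, 0.307, 0.003] 0.95
top roller [0.697, -0.267, -0.001] 0.89
top sanding_block [0.526, 0.446, -0.001] 0.59
1.1 [ 1.40138438e-05  8.17073011e-01 -5.76534208e-01  4.39133598e-05]
```

View pics/scene0.png

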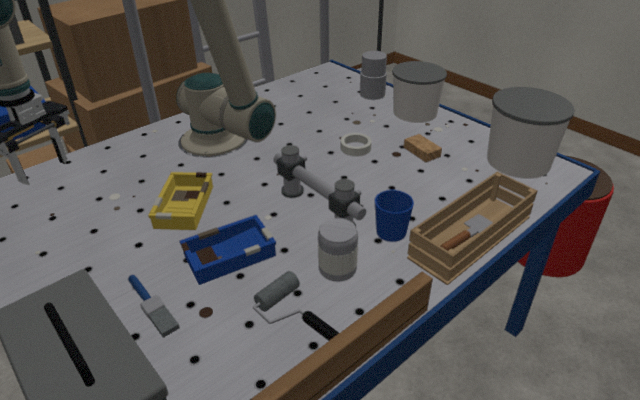

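View pics/top0.png

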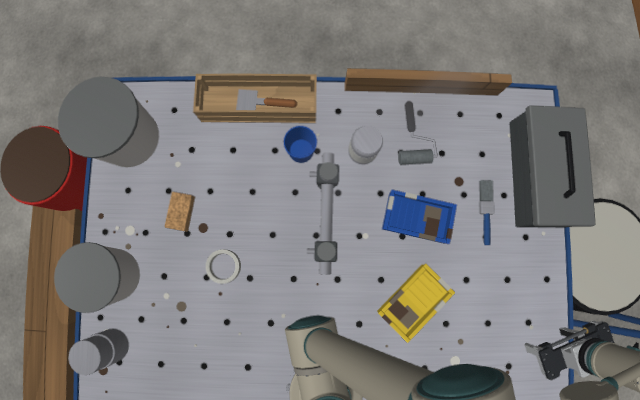

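```bash
python3 - <<'E'
import cv2
a=cv2.imread("pics/top0.png")
cv2.imwrite("pics/crop0.png",cv2.resize(a[120:330,330:560],None,fx=2.6,fy=2.6,interpolation=cv2.INTER_CUBIC) if 0 else cv2.resize(a[100:300,380:600] if 0 else a,(800,500)))
E
cat > h.py <<'E'
from plant import r, gripper_to, inverse_kinematics, vision, models, telemetry
import cv2, numpy as np
from scipy.spatial.transform import Rotation as R
def cal(n):
    c=vision.get_calibration(n); K=np.array([[c['fx'],0,c['cx']],[0,c['fy'],c['cy']],[0,0,1]])
    q=c['orientation']; Rw=R.from_quat([q[1],q[2],q[3],q[0]]).as_matrix()
    return K,c['D'],Rw,c['position']
def px2w(n,uv,z):
    K,D,Rw,p=cal(n)
    u=cv2.undistortPoints(np.array(uv,float).reshape(-1,1,2),K,D).reshape(-1,2)
    d=np.c_[u,np.ones(len(u))]@Rw.T
    return p+d*((z-p[2])/d[:,2])[:,None]
def w2px(n,P):
    K,D,Rw,p=cal(n)
    X=(np.atleast_2d(P)-p)@Rw
    return cv2.projectPoints(X,np.zeros(3),np.zeros(3),K,D)[0].reshape(-1,2)
def down(ang): # tool pointing down, tool x (jaw axis) at world angle ang
    x=np.array([np.cos(ang),np.sin(ang),0]);z=np.array([0,0,-1.]);y=np.cross(z,x)
    q=R.from_matrix(np.c_[x,y,z]).as_quat(); return np.array([q[3],q[0],q[1],q[2]])
def frame(xy,yaw,P):
    P=np.atleast_2d(np.array(P,float)); c,s=np.cos(yaw),np.sin(yaw)
    return np.c_[xy[0]+c*P[:,0]-s*P[:,1], xy[1]+s*P[:,0]+c*P[:,1], P[:,2]]
E
cat > fit.py <<'E'
from h import *
def overlay(img,n,xy,yaw,segs,col,S):
    for a,b in segs:
        p=w2px(n,frame(xy,yaw,[a,b]))*S
        cv2.line(img,tuple(int(v) for v in p[0]),tuple(int(v) for v in p[1]),col,1,cv2.LINE_AA)
def rect(hx,hy,z):
    c=[(-hx,-hy,z),(hx,-hy,z),(hx,hy,z),(-hx,hy,z)]; return [(c[i],c[(i+1)%4]) for i in range(4)]
def blob(img):
    m=cv2.inRange(cv2.cvtColor(img,cv2.COLOR_RGB2HSV),(105,120,40),(125,255,255)); return m
def tray_fit(n,img,guess):
    # blue mask pixels near the guess; IoU of predicted silhouette
    from scipy.optimize import minimize
    m=blob(img); x,y,yaw=guess
    c=w2px(n,[[x,y,.025]])[0]; M=np.zeros_like(m); cv2.circle(M,(int(c[0]),int(c[1])),75,255,-1); m=cv2.morphologyEx(m&M,cv2.MORPH_CLOSE,np.ones((9,9)))
    k,l,st,_=cv2.connectedComponentsWithStats(m); i=1+np.argmax(st[1:,4]); m=(l==i)
    cs,_=cv2.findContours(m.astype(np.uint8),0,2); m2=np.zeros(m.shape,np.uint8); cv2.drawContours(m2,[cv2.convexHull(cs[0])],-1,1,-1)
    big=cv2.resize(m2,None,fx=4,fy=4,interpolation=cv2.INTER_LINEAR)
    def cost(p):
        Q=[q for hx,hy,z in((.06,.1,.048),(.06,.1,.038),(.054,.094,0)) for q,_ in rect(hx,hy,z)]
        uv=(w2px(n,frame(p[:2],p[2],Q))+.5)*4; h=cv2.convexHull(uv.astype(np.float32)); t=np.zeros_like(big); cv2.fillConvexPoly(t,np.round(h*16).astype(np.int32),1,shift=4)
        return 1-(t&big).sum()/(t|big).sum()
    o=minimize(cost,guess,method='Nelder-Mead',options=dict(initial_simplex=np.array(guess)+np.array([[0,0,0],[.01,0,0],[0,.01,0],[0,0,.08]])))
    return o.x,o.fun
E
python3 - <<'E'
from fit import *
tops={}
t=cv2.imread("pics/top0.png")[:,:,::-1].copy(); s=cv2.imread("pics/scene0.png")[:,:,::-1].copy()
g=[.515,-.268,-.228]
rs=[]
for n,im in(("top",t),("scene",s)):
    f,c=tray_fit(n,im,g); print(n,f.round(4),round(c,3)); rs.append(f)
tr=np.mean(rs,0)
hp=(.522,.0075); hy=0.
# hoop yaw: rough from rail ends in top
e=px2w("top",[(328,153),(325,274)],.083); print(e.round(3), e.mean(0).round(3))
d=e[0]-e[1]; hy=np.arctan2(d[1],d[0]); print("hoopyaw",hy)
for n,im,box in(("top",t,(260,470,120,300)),("scene",s,(140,380,130,300))):
    S=3; b=cv2.resize(im,None,fx=S,fy=S,interpolation=cv2.INTER_CUBIC)
    b=np.ascontiguousarray(b)
    overlay(b,n,tr[:2],tr[2],rect(.06,.1,.048)+rect(.054,.094,0),(255,255,0),S)
    overlay(b,n,hp,hy,rect(.17,.017,.083)+rect(.108,.0,.139)+rect(.076,.032,0),(255,0,0),S)
    x0,x1,y0,y1=box; cv2.imwrite(f"pics/fit_{n}0.png",b[y0*S:y1*S,x0*S:x1*S,::-1])
E
```

```text
top [ 0.5161 -0.2665 -0.2113] 0.026
scene [ 0.5167 -0.2706 -0.2144] 0.019
[[0.691 0.005 0.083]
 [0.348 0.01  0.083]] [0.52  0.007 0.083]
hoopyaw -0.015707133066065956
```

View pics/fit_top0.png

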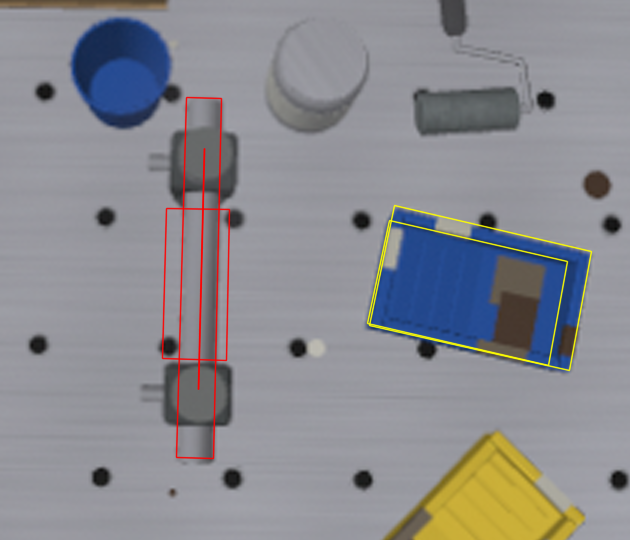

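View pics/fit_scene0.png

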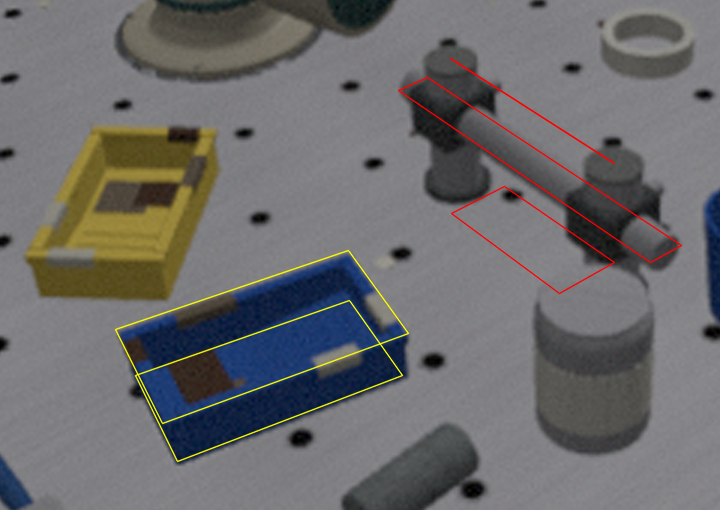

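Run:
```python
from fit import *
for n,p in(("top",[(327.9,173),(326.3,251)]),("scene",[(344.7,184.8),(290,150.5)])):
    e=px2w(n,p,.139); d=e[0]-e[1]; print(n,e.round(4).tolist(),e.mean(0).round(4),np.hypot(*d[:2]),np.arctan2(d[1],d[0]))
for n,c in (("top",0),("scene",0)):
    vision.snapshot(n); print([ (d['at'],d['score']) for d in models.boxes_of("hoop",n)[:1]], [ (d['at'],d['score']) for d in models.mark_of("hoop",n)[:1]])
```

```text
top [[0.6203, 0.0067, 0.139], [0.4111, 0.0091, 0.139]] [0.5157 0.0079 0.139 ] 0.20918289733196463 -0.011647538438828198
scene [[0.6308, 0.0043, 0.139], [0.4177, 0.0059, 0.139]] [0.5243 0.0051 0.139 ] 0.213167662442627 -0.007552891232837229
[([0.5199, 0.0081, 0.0965], 0.62)] [([0.5202, 0.0058, -0.0027], 0.89)]
[([0.5266, -0.009, 0.101], 0.85)] [([0.5197, 0.0062, 0.0038], 0.97)]
```

Candidates: blue tray (top px 420,216; scene 228,248) and yellow tray (top 416,302; scene 183,200). The blue one fits: right colour, +y end facing the gap, and the 200×120 overlay fits it in both views. The enlarged crops confirm this. The hoop is at about (0.521, 0.0065), yaw -0.01.

```bash
cat >> h.py <<'E'
H=np.array([.521,.0065]); HY=-.010
E
python3 - <<'E'
from fit import *
tr=np.array([.5164,-.2685,-.213])
def tcp(xy,yaw,end,z=.050): 
    p=frame(xy,yaw,[[0,end*.094,0]])[0]; p[2]=z; return p
al=frame(H,HY,[[0,-.2,0]])[0][:2]; mid=frame(H,HY,[[0,-.004,0]])[0][:2]; fin=frame(H,HY,[[0,.19,0]])[0][:2]
for s in (1,-1):
    for nm,p,y in (("grasp",tcp(tr[:2],tr[2],-1),tr[2]),("al",tcp(al,HY,-1),HY),("mid",tcp(mid,HY,-1),HY),("sh",tcp(mid,HY,1),HY),("shup",tcp(mid,HY,1,.25),HY),("fin",tcp(fin,HY,1),HY)):
        q=inverse_kinematics(p,down(y+s*np.pi/2)); print(s,nm,p.round(3),None if q is None else np.round(q,2))
E
```

```text
1 grasp [ 0.497 -0.36   0.05 ] [-0.74  0.48  1.67 -0.    0.99 -2.1 ]
1 al [ 0.518 -0.287  0.05 ] [-0.62  0.45  1.72 -0.    0.97 -2.18]
1 mid [ 0.52  -0.091  0.05 ] [-0.31  0.37  1.86 -0.    0.9  -1.87]
1 sh [0.522 0.096 0.05 ] [ 0.05  0.38  1.86 -0.    0.91 -1.51]
1 shup [0.522 0.096 0.25 ] [ 0.05  0.2   1.56 -0.    1.38 -1.51]
1 fin [0.524 0.29  0.05 ] [ 0.39  0.46  1.7  -0.    0.98 -1.17]
-1 grasp [ 0.497 -0.36   0.05 ] [-0.74  0.48  1.67 -0.    0.99  1.04]
-1 al [ 0.518 -0.287  0.05 ] [-0.62  0.45  1.72 -0.    0.97  0.96]
-1 mid [ 0.52  -0.091  0.05 ] [-0.31  0.37  1.86 -0.    0.9   1.27]
-1 sh [0.522 0.096 0.05 ] [ 0.05  0.38  1.86 -0.    0.91  1.63]
-1 shup [0.522 0.096 0.25 ] [ 0.05  0.2   1.56 -0.    1.38  1.63]
-1 fin [0.524 0.29  0.05 ] [ 0.39  0.46  1.7  -0.    0.98  1.97]
```

```bash
cat >> h.py <<'E'
def tcp(xy,yaw,end,z=.050): 
    p=frame(xy,yaw,[[0,end*.094,0]])[0]; p[2]=z; return p
E
python3 - <<'E'
from fit import *
tr=np.array([.5164,-.2685,-.213]); q=down(tr[2]-np.pi/2)
gripper_to(.04,f_grip=50)
r.move_to(tcp(tr[:2],tr[2],-1,.16),q)
print(r.move_l(tcp(tr[:2],tr[2],-1),vel=.12,guard=8))
print(telemetry.current_ee_pos(),telemetry.current_wrist_force())
im=vision.snapshot("scene"); S=3
cv2.imwrite("pics/g1.png",cv2.resize(im[100:300,120:380],None,fx=S,fy=S,interpolation=cv2.INTER_CUBIC)[:,:,::-1])
print(telemetry.current_t())
E
```

```text
False
[ 0.49696564 -0.36093648  0.05075339] [-0.1974052   0.61746237 -0.64727466]
4.8167
```

View pics/g1.png

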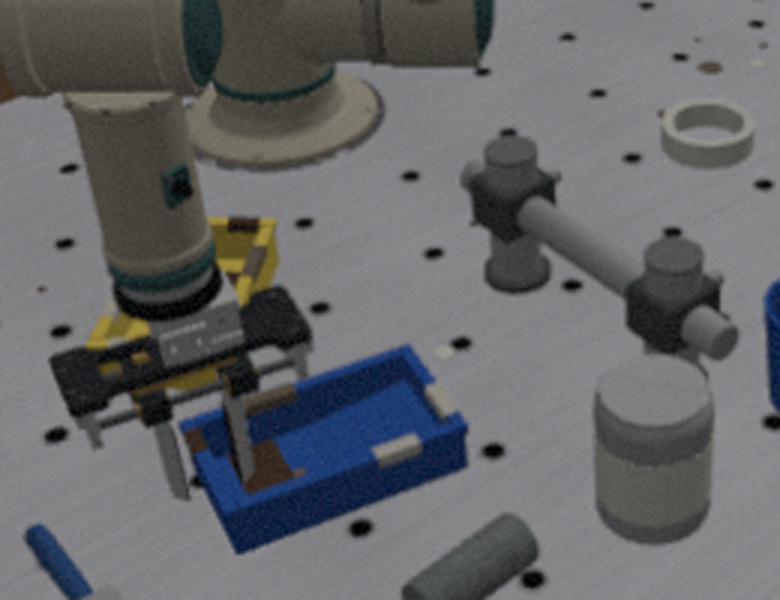

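The fingers straddle the deep end rim (crop ≈ 175–245, 480), and the long side of the gripper body lies along the tray. Next I grip and align the tray with the gap.

Run:
```python
from fit import *
gripper_to(.0,f_grip=45)
print("open",telemetry.current_opening(),telemetry.current_wrist_force())
al=frame(H,HY,[[0,-.2,0]])[0][:2]
print(r.move_l(tcp(al,HY,-1),rot=down(HY-np.pi/2),vel=.05,guard=25))
print(telemetry.current_ee_pos(),telemetry.current_wrist_force())
for n in("top","scene"):
    im=vision.snapshot(n); 
    g=[al[0],al[1],HY]
    b=np.ascontiguousarray(cv2.resize(im,None,fx=3,fy=3,interpolation=cv2.INTER_CUBIC))
    overlay(b,n,al,HY,rect(.06,.1,.048)+rect(.054,.094,0),(255,255,0),3)
    x0,x1,y0,y1={"top":(260,470,120,300),"scene":(140,380,100,290)}[n]
    cv2.imwrite(f"pics/al_{n}.png",b[y0*3:y1*3,x0*3:x1*3,::-1])
    if n=="scene": print([(d['at'],d['score']) for d in models.mark_of("shallow_rim",n)])
print(telemetry.current_t(), tcp(al,HY,1))
```

```text
open 0.011581643744411528 [-0.07227079 -0.66553567  1.0678816 ]
False
[ 0.51834633 -0.28775946  0.05024982] [-0.12426939 -3.53265865  4.82104868]
[([0.3384, -0.322, 0.0486], 0.64), ([0.5218, -0.1027, 0.0487], 0.58)]
7.1917 [ 0.51994002 -0.0994947   0.05      ]
```

View pics/al_top.png

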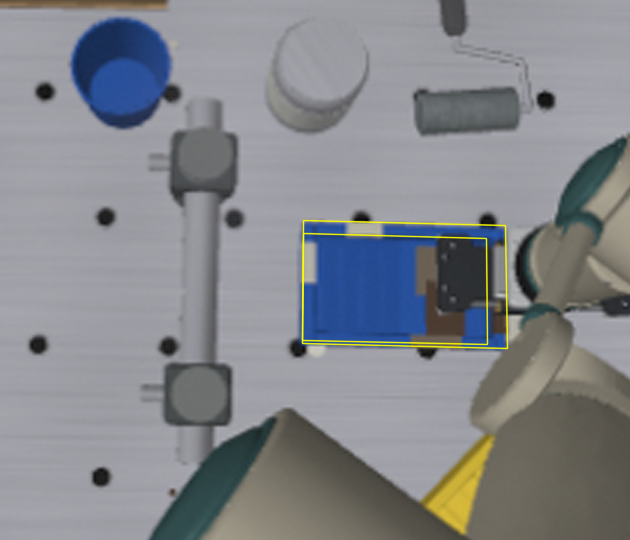

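View pics/al_scene.png

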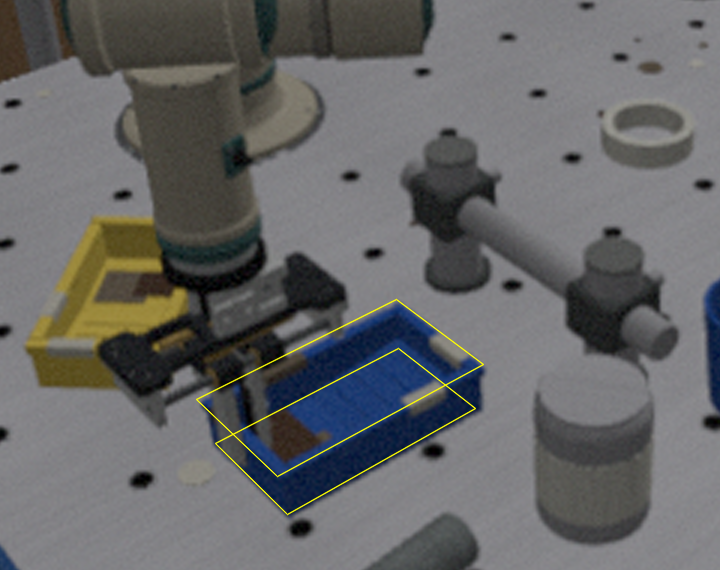

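Run:
```python
from fit import *
mid=frame(H,HY,[[0,-.004,0]])[0][:2]
print(r.move_l(tcp(mid,HY,-1),vel=.07,guard=12))
print(telemetry.current_ee_pos(),telemetry.current_wrist_force(),telemetry.current_torque())
for n in("top","scene"):
    im=vision.snapshot(n)
    b=np.ascontiguousarray(cv2.resize(im,None,fx=3,fy=3,interpolation=cv2.INTER_CUBIC))
    overlay(b,n,mid,HY,rect(.06,.1,.048)+rect(.054,.094,0),(255,255,0),3)
    x0,x1,y0,y1={"top":(230,440,120,300),"scene":(160,400,100,290)}[n]
    cv2.imwrite(f"pics/mid_{n}.png",b[y0*3:y1*3,x0*3:x1*3,::-1])
print(telemetry.current_t())
```

```text
False
[ 0.51975348 -0.09221301  0.05021123] [-0.53848366 -5.3231858   6.21119246] [-1.00420886  0.00568345 -0.01293346]
10.2417
```

View pics/mid_top.png

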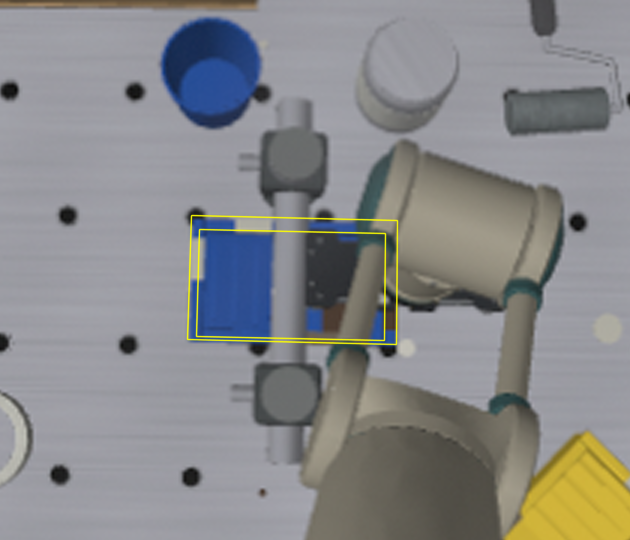

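View pics/mid_scene.png

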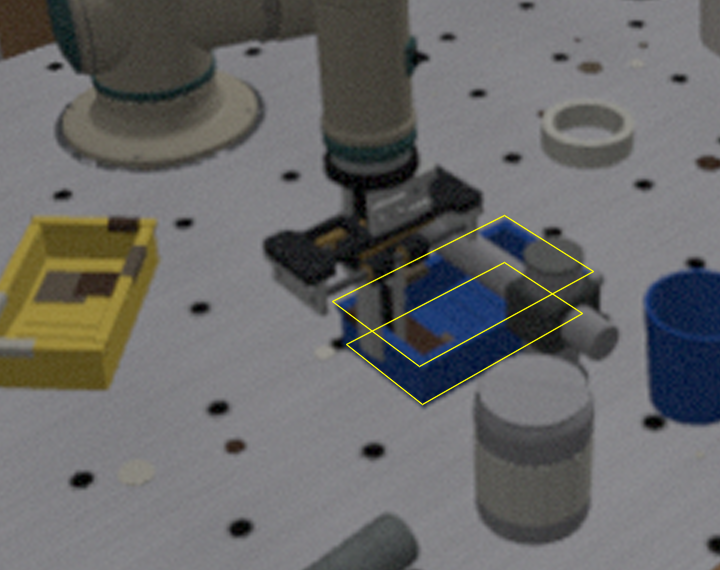

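Run:
```python
from fit import *
mid=frame(H,HY,[[0,-.004,0]])[0][:2]; q=down(HY-np.pi/2)
gripper_to(.04); print(telemetry.current_opening(),telemetry.current_wrist_force())
print(r.move_l(tcp(mid,HY,-1,.26),vel=.2,guard=15))
p=tcp(mid,HY,1,.26); p[1]+=.05
r.move_l(p,vel=.2)
print(telemetry.current_wrist_force())
for n in("top","scene"):
    im=vision.snapshot(n)
    b=np.ascontiguousarray(cv2.resize(im,None,fx=3,fy=3,interpolation=cv2.INTER_CUBIC))
    overlay(b,n,mid,HY,rect(.06,.1,.048)+rect(.054,.094,0),(255,255,0),3)
    x0,x1,y0,y1={"top":(230,440,120,300),"scene":(180,420,100,290)}[n]
    cv2.imwrite(f"pics/re_{n}.png",b[y0*3:y1*3,x0*3:x1*3,::-1])
    for t in("shallow_rim","deep_rim","tray"): print(n,t,[(np.round(d['at'],3),round(d['score'],2)) for d in models.mark_of(t,n)])
print(telemetry.current_t(),tcp(mid,HY,1))
```

```text
0.040270245025999275 [0.61225286 0.14274291 0.31022842]
False
[-0.6508931   0.77471    -0.50727403]
top shallow_rim [(array([0.524, 0.094, 0.046]), 0.78), (array([ 0.336, -0.321,  0.045]), 0.73)]
top deep_rim [(array([ 0.518, -0.089,  0.047]), 0.98), (array([ 0.2  , -0.191,  0.051]), 0.6)]
top tray [(array([ 0.519,  0.   , -0.001]), 0.71), (array([ 0.267, -0.257,  0.002]), 0.58)]
scene shallow_rim [(array([0.525, 0.092, 0.049]), 0.74), (array([ 0.34 , -0.322,  0.051]), 0.67)]
scene deep_rim [(array([ 0.52 , -0.089,  0.048]), 0.65), (array([ 0.202, -0.19 ,  0.048]), 0.6), (array([0.523, 0.45 , 0.002]), 0.43)]
scene tray [(array([ 0.273, -0.254, -0.003]), 0.94), (array([0.522, 0.   , 0.002]), 0.78), (array([ 0.723, -0.108, -0.001]), 0.46)]
13.8167 [0.52189999 0.0964955  0.05      ]
```

View pics/re_top.png

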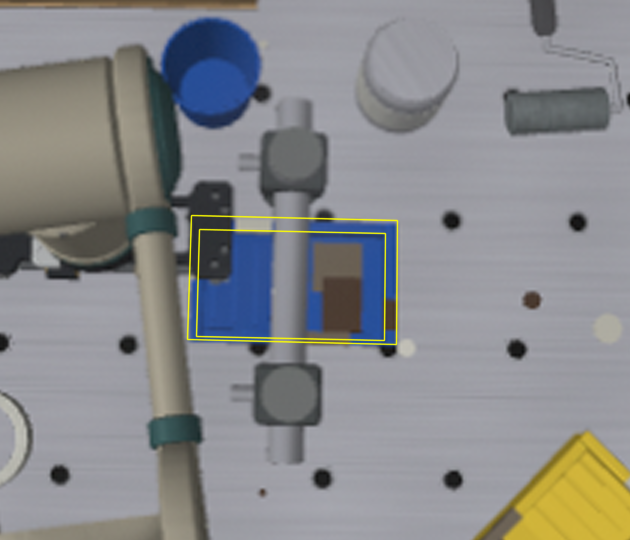

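View pics/re_scene.png

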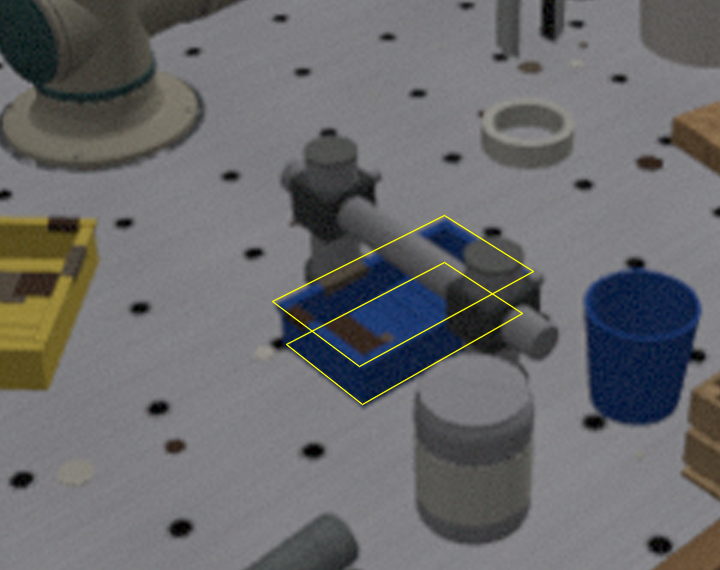

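Run:
```python
from fit import *
p=np.array([.5225,.096,.15]); 
r.move_l(p,vel=.2,guard=15)
p[2]=.051
print(r.move_l(p,vel=.1,guard=8),telemetry.current_ee_pos(),telemetry.current_wrist_force())
gripper_to(.0,f_grip=45); print(telemetry.current_opening(),telemetry.current_wrist_force())
im=vision.snapshot("scene")
cv2.imwrite("pics/g2.png",cv2.resize(im[60:260,200:460],None,fx=3,fy=3,interpolation=cv2.INTER_CUBIC)[:,:,::-1])
print(telemetry.current_t())
```

```text
False [0.5230614  0.09604841 0.05159277] [-0.85783792  0.61685135 -0.40218104]
0.011538772176204248 [-0.66213259 -0.11018862  1.15269369]
16.325
```

View pics/g2.png

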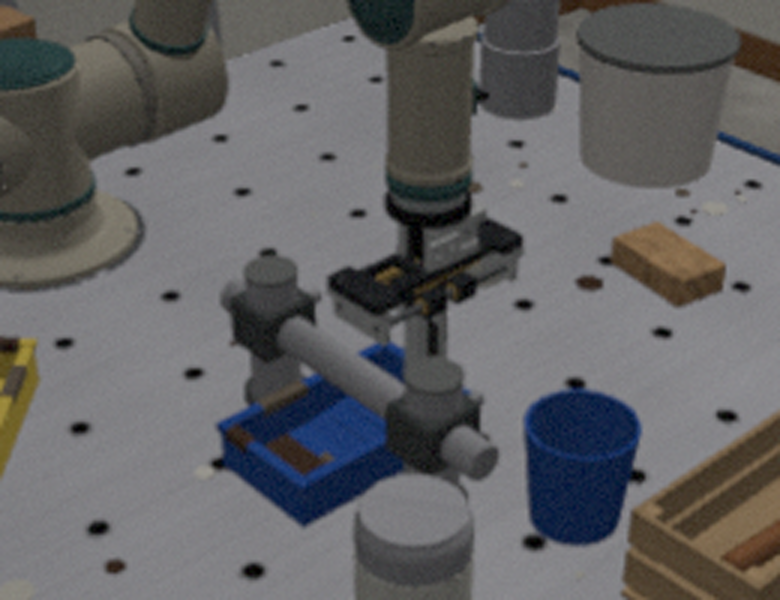

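The gripper holds the shallow rim (opening 11.5 mm) and its body clears the rail. Next I draw the tray out.

Run:
```python
from fit import *
p=telemetry.current_ee_pos().copy(); f=np.array([p[0]+.002,.285,.0508])
print(r.move_l(f,vel=.07,guard=12),telemetry.current_ee_pos(),telemetry.current_wrist_force(),telemetry.current_opening())
r.hold(.2)
gripper_to(.04); print(telemetry.current_wrist_force())
print(r.move_l([f[0],f[1],.25],vel=.15,guard=15))
r.move_l([.35,.40,.30],vel=.2)
for n in("top","scene"):
    im=vision.snapshot(n); cv2.imwrite(f"pics/end_{n}.png",im[:,:,::-1])
    print(n,tray_fit(n,im,[.524,.191,-.01]))
    for t in("tray","hoop","paint_can","kettle","brush","tape","roller","sanding_block"): print(n,t,[(np.round(d['at'],3).tolist(),round(d['score'],2)) for d in models.mark_of(t,n)[:2]])
print(telemetry.current_t())
```

```text
False [0.52411436 0.28448686 0.05122036] [-1.02150535 -6.19049382  6.99320635] 0.011489796337359354
[-0.64334055  0.45910375  0.52983222]
False
top (array([ 0.52165477,  0.19221756, -0.0050741 ]), np.float64(0.022172132035804815))
top tray [([0.52, 0.191, -0.0], 0.94)]
top hoop [([0.518, 0.007, -0.001], 0.56), ([0.726, -0.109, 0.001], 0.46)]
top paint_can [([0.727, -0.108, 0.0], 0.6)]
top kettle [([0.717, 0.085, 0.003], 0.88), ([0.536, -0.488, -0.004], 0.31)]
top brush [([0.535, -0.488, -0.004], 0.76)]
top tape [([0.366, 0.304, 0.001], 0.67)]
top roller [([0.702, -0.266, 0.0], 0.92)]
top sanding_block [([0.524, 0.447, -0.003], 0.96), ([0.522, 0.285, 0.045], 0.36)]
scene (array([ 0.54727902,  0.18539058, -0.18058897]), np.float64(0.4751844231444774))
scene tray [([0.269, -0.256, 0.001], 0.97), ([0.523, 0.189, 0.005], 0.78)]
scene hoop [([0.518, 0.005, 0.002], 0.84)]
scene paint_can [([0.726, -0.106, 0.002], 0.69)]
scene kettle [([0.721, 0.083, 0.005], 0.56)]
scene brush [([0.539, -0.484, -0.0], 0.96)]
scene tape [([0.37, 0.308, 0.0], 0.82)]
scene roller [([0.695, -0.266, -0.002], 0.76)]
scene sanding_block [([0.523, 0.446, 0.001], 0.85)]
23.6083
```

View pics/end_top.png

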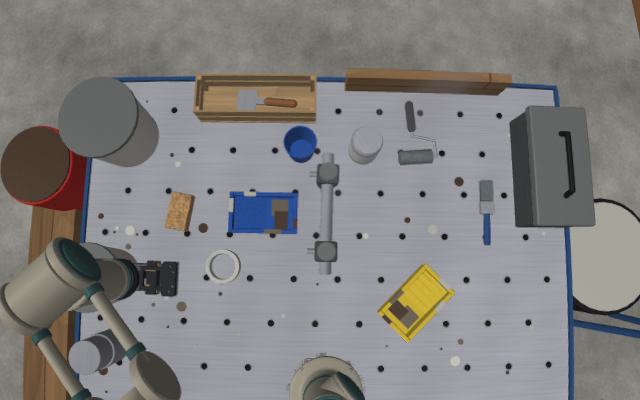

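View pics/end_scene.png

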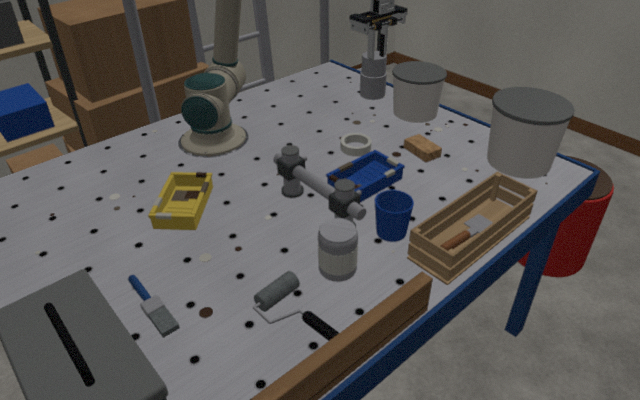

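The tray stands left of the rail in both views (top px 263,213; scene 366,175). It is flat and let go, and nothing else has moved. I'm handing the job in.

```bash
python3 -c "
from plant import r,telemetry
print(telemetry.current_wrist_force()); r.sign_off(); print(telemetry.current_t())"
```

```text
[-0.40952295 -0.03183524  0.1407111 ]
the job is handed in; nothing more can be done
the job is handed in; nothing more can be done
```

The blue tray is through the gap and stands on the robot's left of the rail, flat on the deck and let go. The job was handed in at about 24 s of the 50 s allowed.

- **What I did:** I pinched the deep rim, lined the tray up with the gap and pushed it about halfway under the rail. Then I let go, took the shallow rim from the other side and drew it out along the deck.
- **Tray position:** The final top-view fit puts the tray at about (0.522, 0.192), yaw -0.005. Its nearest edge is about 68 mm past the rail, against the 20 mm asked for.
- **Other things:** All six bystanders and the hoop were found where they started, within detection noise. The wrist force readings I took stayed under 10 N.
- **Check that failed:** My scene-camera outline fit of the final pose didn't work (cost 0.48), probably because the hoop hides part of the tray and the blue kettle is close by. The scene network's mark (0.523, 0.189) and the picture both agree with the top view.

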